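# Clear the side plate and serve a roll with the tongs

### The arm

A 7-joint arm with a two-finger parallel gripper is mounted at the origin on a cart in front of the work surface, level with it; the furniture and walls round the work are solid. World frame = base frame: x ahead of the robot, y to its left, z up, the work surface at z = 0. Lengths are in m, angles in rad, forces in N, time in s.
With the tool pointing down it reaches from about 0.425 to 0.925 m from the base axis. Payload 6.8 kg.
Tool frame: the origin (TCP) lies on the centre line of the jaws, within the pads' length; the fingertips stand 14 mm ahead of it and the grasp point (between the pads) lies 5 mm behind it (r.tips_ahead is the distance from the TCP to the fingertips, in m); z points along the fingers, y is the line along which they close (so a half turn about z gives the same grasp; the last joint's range is limited). The gripper opens to 85 mm and grips with 20 to 120 N. Pads are 22 mm wide; open, the fingers measure 114 mm over their backs; the gripper's body (76 mm by 85 mm) begins 54 mm behind the grasp point. The pads swing forward as they close: fully open they stand 13 mm farther back than shut.
Start: joints at [1.079, 0.477, 0.022, 1.555, -0.011, 1.109, -0.083], TCP at [0.253, -0.626, 0.245] pointing down, gripper open.
Joint ranges: [-2.96, 2.96], [-0.34, 2.1], [-1.41, 1.46], [0.24, 2.44], [-1.37, 4.51], [0.17, 1.92], [-2.96, 2.96]. Speed limits (rad/s): [2.39, 2.39, 3.14, 3.14, 3.14, 3.14, 3.14].

### API

Orientations are given as a rotation vector (axis times angle).
In Python, from bench import r, eyes gives the robot as it stands.
- The arm moves only by the tool step_arm, never from a script. Its argument "rows" is a list of rows, each a list of 6 numbers: the shift along the world's x, y, z in units of 60 cm (1.0 is 60 cm), then the turn, a rotation vector about the world's x, y, z in units of pi rad (1.0 is pi rad). In form: [[x, y, z, rx, ry, rz], ...]. A call has 1 to 5 rows; each row is the pose to reach, as a shift and turn from the pose commanded when the call began, turning the shorter way round; what a row does not reach only later rows make up. A row lasts 1/12 s, in which the tool goes at most 41.7 mm and 7.16 degrees, less where a joint would pass 70% of its speed; a pose out of reach is approached as far as the arm can. A call with a number of a shift or a turn outside -1 to 1 is refused whole. A call with a gripper value outside its range is refused whole. "jaw" is the closure, from 0 (fully open) to 1 (shut), set as the call begins (left out, the last holds). The fingers move at their own pace and stop on an object; "squeeze" is the grip in N (left out, the last holds). Time passes only in rows, so rows that repeat a pose let the fingers close. It gives the time, the measured TCP pose, the force, the opening and the grip force at its end, in the units of the state.
- r.get_obs(): the state, without advancing time (a new reading comes with each control period).
- eyes.grab_frame(name): name is "side" or "top"; returns the picture (480x640x3 uint8, red, green, blue); there is no depth.
- eyes.camera_info(name): a dict with "mtx" (3x3 intrinsics, pixels), "extrinsics" (4x4, takes a point from camera to world coordinates). Camera axes: x right, y down, z forward; pixel columns grow to the right and rows downward; lengths in m; the calibration is good to about 2 mm. A picture is of the moment at which its call begins. camera_info takes no time and is no camera call.
- r.hand_in(): hands the job in; it is judged then, once.
The state is a dict: "clock": time; "joints": joint angles; "qvel": joint speeds; "tau": joint torques, N m; "tcp_pos": TCP position; "orientation": TCP orientation; "contact_force": force on the tool from outside, world axes, zero at the start; "moment": the same for the moment, N m; "grip_width": finger opening in m; "gripper_force": force on a finger pad.
Only numpy, scipy, OpenCV 4.12 (cv2) and the standard library are available. Lean on these libraries where they do the work, as an engineer would, in place of code of your own. Each camera call takes 0.05 s, during which the arm holds its last target. There are 200 camera calls.

### The job

It is the coffee break at the desk. Somebody left a crumpled paper ball on the blue side plate: put it in the small green bin with the fingers, not with the food tongs. Then pick up the serving tongs by their black grips, close the red tips on the pale seeded roll without squashing it or touching it with the fingers, lift it off the board and finish holding it in the tongs, still, well clear above the middle of the blue plate (about a hand's breadth up); leave the dark rye roll and the coffee mug alone and the bin standing.

Things in the scene. Friction and masses are not known exactly. Their poses are not given: they have to be found in the camera images.
- tongs: Steel serving tongs, 230 mm long with their pull ring, 0.1 kg, lying on edge on the desk, both arms level. Origin: on the underside, midway between the two black grips; x points along the tongs to the tips, y across, z up. Arms, grips and tips stand 22 mm high from the underside up. The straight black grips run from x = -42 to +42 mm; balance point 12 mm behind the origin.
- tongs_grip (a point): where to grip: midway between the grips, 11 mm above the tongs' underside. Here they measure 54 mm over their outer faces when open (each face leaning 0.1 rad) and 34 mm, faces nearly parallel, when closed on the roll. Spring: 4 N of squeeze to start closing, 7 N at the roll; each newton more presses half a newton on it. Squeezed to 47-50 mm they can be carried, tips still wide.
- tongs_hinge (a point): the tongs' hinge pin, 95 mm behind the origin, 11 mm above the underside; both arms swing level about it by equal angles
- tongs_left (a joint): closing angle of the left arm of the tongs in rad (the right arm mirrors it): 0 fully open, about 0.11 with the seeded roll between the tips, 0.23 tips together
- tongs_tips (a point): point midway between the cupped faces of the two tips, 91 mm ahead of the tongs' origin and 11 mm above their underside; its axes are those of the tongs
- tip_left: left red nylon tip of the tongs: a shallow cup 33 mm long, 4 mm thick and 22 mm high, from 75 to 108 mm ahead of the tongs' origin. The gap between the two tips is about 88 to 93 mm when open; over their outsides they then measure 106 mm. Its frame's origin lies on the hinge pin, not on the tip
- tip_right: right red nylon tip, the mirror image of the left one; its frame's origin lies on the hinge pin too
- roll: pale golden bread roll with sesame seeds, firm (squashed by more than 20 N on a side), round, 52 mm across at 13 mm height, 38 mm high, 0.04 kg, standing on the board; origin: centre of its underside, z up
- roll_middle (a point): point on the seeded roll's axis 15 mm above its underside, where it is widest: the tips should close at this height
- rye_roll: dark brown rye roll with three pale scores, same size, on the same board, about 12 cm from the seeded roll (the two may have changed places); to be left alone
- board: light wooden serving board, 140 x 240 x 14 mm, its long side along its y axis; origin: centre of its underside; both rolls stand on it
- plate: blue side plate, 170 mm across, rim 17 mm high, inner floor 5 mm above the desk; origin: centre of its underside
- paper_ball: crumpled ball of white paper, stiff, about 39 mm across and 34 mm high, 0.012 kg, lying near the middle of the plate; origin: its underside as it lies
- paper_ball_middle (a point): centre of the paper ball, 16 mm above its underside
- bin: small round green desk bin, open at the top, 110 mm high, mouth 114 mm inside, floor 94 mm inside, 0.4 kg; origin: centre of its underside
- mug: teal coffee mug, 86 mm across, 90 mm high, on a wooden coaster; to be left alone; origin: centre of its underside
Things that resemble listed ones, but are neither listed nor needed, are in the scene too. Of the things like the paper_ball, leave any that is turquoise; of the rest the smaller one is meant.

How it is judged:
On the way, in this order (a step that is already met when the one before it is completed fails the run):
1. the paper ball lies in the bin, let go (horizontal distance between paper_ball_middle and bin below 0.055 m and z of paper_ball_middle in the frame of bin between 0 and 0.085 m and contact force between the fingers and paper_ball below 0.05 N), for 0.2 s.
2. the tongs, held in the fingers, are closed on the seeded roll: both tips press on it (contact force between each of tip_left, tip_right and roll above 0.3 N and contact force between the fingers and tongs above 1 N), for 0.2 s.
At the end, for the whole second after the job is handed in: The paper ball is in the upright bin; the fingers hold the tongs, both tips press on the seeded roll (over 0.3 N each) and carry it alone, at rest (under 5 cm/s), its middle 6 to 25 cm above the plate's underside and within 6 cm of the plate's centre (all of step 2 and horizontal distance between paper_ball_middle and bin below 0.055 m and z of paper_ball_middle in the frame of bin between 0 and 0.085 m and angle between bin's own z axis and vertical below 0.2 rad and contact force between each of the arm, the fingers and roll below 0.1 N and z of roll_middle in the frame of plate between 0.06 and 0.25 m and horizontal distance between roll_middle and plate below 0.06 m and linear speed of roll below 0.05 m/s and angle between plate's own z axis and vertical below 0.1 rad); the arm keeps its last pose, push and grip.
It fails at once if the roll is squashed: a tip presses on it with more than 20 N (contact force between any of tip_left, tip_right and roll above 20 N).
It fails at once if the fingers touch the seeded roll (over 0.5 N) (contact force between the fingers and roll above 0.5 N).
It fails at once if the food tongs press on the paper ball (over 0.5 N) (contact force between tongs and paper_ball above 0.5 N).
It fails at once if the dark rye roll is moved more than 3 cm (distance of rye_roll from where it was at the start of the episode above 0.03 m).
It fails at once if the coffee mug is moved more than 3 cm (distance of mug from where it was at the start of the episode above 0.03 m).
It also fails if it takes over 58 s, if anything falls off the work surface, if the arm or the gripper's body presses on something with over 40 N, if the wrist force passes 120 N, or if a joint passes its speed limit or range.

## Working session

There is one attempt and no reset: what is moved stays moved. The work goes in short steps, Python scripts to look and compute and a tool call to move; the robot and the scene stay as the last step left them, time stands still between calls to the robot, and variables do not carry over. Pictures are saved under pics/ and viewed, at most 10 in all, crops included, and the job is handed in when it is done.

Besides the shell and the picture viewer there is one more tool, called after ">>>" by a JSON object that holds its "method" and its "body". step_arm: Moves the arm, as the interface text tells. Shifts and turns lie within -1 to 1; 1 stands for 60 cm of shift or pi rad of turn. Its arguments: {"type":"object","properties":{"rows":{"type":"array"},"jaw":{"type":"number"},"squeeze":{"type":"number"}},"required":["rows"]}

```bash
mkdir -p pics; python3 - <<'E'
from bench import r, eyes
import cv2
for n in("top","side"):
    f=eyes.grab_frame(n); cv2.imwrite(f"pics/{n}0.png",f[:,:,::-1])
    c=eyes.camera_info(n); print(n,c["mtx"],c["extrinsics"])
o=r.get_obs(); print(o)
E
```

```text
top [[574.54512901   0.         302.7735612 ]
 [  0.         574.54512901 240.67385778]
 [  0.           0.           1.        ]] [[ 8.09620571e-03 -9.91018271e-01  1.33481226e-01  3.52862186e-01]
 [-9.99966909e-01 -8.12992952e-03  2.92393878e-04  3.56873440e-02]
 [ 7.95425284e-04 -1.33479176e-01 -9.91051299e-01  1.50120098e+00]
 [ 0.00000000e+00  0.00000000e+00  0.00000000e+00  1.00000000e+00]]
side [[475.9580204    0.         312.66110415]
 [  0.         475.9580204  242.4818087 ]
 [  0.           0.           1.        ]] [[-0.95744023 -0.17909406  0.22634825  0.28351648]
 [-0.2876909   0.52888568 -0.79844466  0.96417175]
 [ 0.02328435 -0.82958137 -0.55790016  0.73240113]
 [ 0.          0.          0.          1.        ]]
{'clock': 0.1, 'joints': array([ 1.0788912 ,  0.47772847,  0.02233272,  1.55635352, -0.01150062,
        1.10931671, -0.08307301]), 'qvel': array([ 5.12831994e-04, -9.61925830e-04, -1.03758656e-03, -3.12880255e-03,
        9.03329563e-05, -3.25714468e-04, -1.33036986e-03]), 'tau': array([ 3.61251448e-03, -5.97762966e+01,  1.61352754e+00, -2.81956816e+01,
        1.28341815e-02,  5.00995913e-03, -4.75085835e-05]), 'tcp_pos': array([ 0.25255702, -0.62541187,  0.24441494]), 'orientation': array([-3.08231513e+00, -5.98962628e-01,  6.82329567e-04]), 'contact_force': array([0.27396007, 1.03050593, 0.28612526]), 'moment': array([0.02412904, 0.01273086, 0.01903958]), 'gripper_force': 0.0, 'grip_width': 0.08549878941716314}
```

View pics/top0.png

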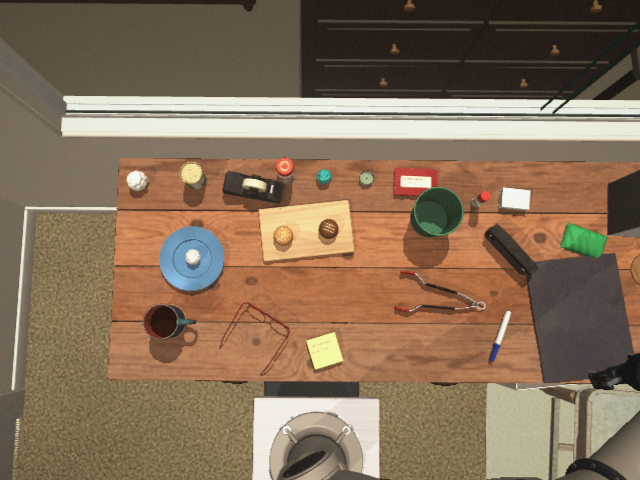

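View pics/side0.png

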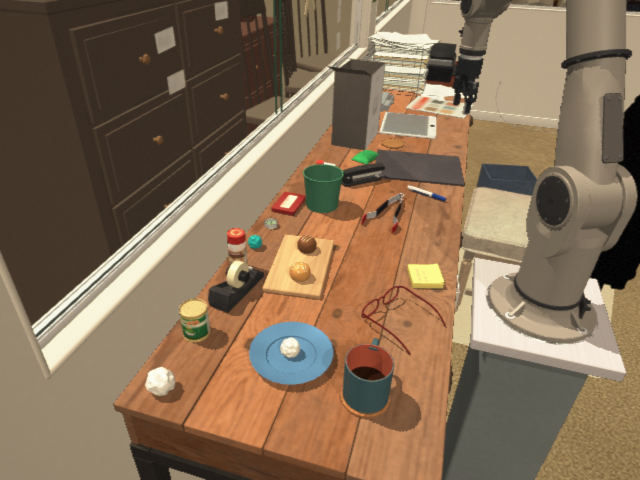

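The top view shows these ball candidates: white on the plate (193,257), white on the desk corner (137,181, larger) and turquoise (324,176). I choose the one on the plate. The seeded roll is at (284,235), the rye roll at (328,229), the bin at (437,212), and the tongs run from tips at (400,275)/(400,309) to a ring at (482,306). I'll check these in an enlarged crop.

```bash
cat > h.py <<'E'
from bench import r, eyes
import cv2, numpy as np
def ray(n,u,v,z):
    c=eyes.camera_info(n); E=np.array(c["extrinsics"]); d=E[:3,:3]@np.linalg.inv(c["mtx"])@[u,v,1]; o=E[:3,3]
    return o+d*(z-o[2])/d[2]
def px(n,p):
    c=eyes.camera_info(n); E=np.array(c["extrinsics"]); q=c["mtx"]@(E[:3,:3].T@(np.array(p)-E[:3,3])); return q[:2]/q[2]
def crop(n,u0,v0,w,h,k,name,f=None):
    f=eyes.grab_frame(n) if f is None else f
    im=cv2.resize(f[v0:v0+h,u0:u0+w,::-1],None,fx=k,fy=k,interpolation=cv2.INTER_CUBIC)
    return im
E
python3 - <<'E'
from h import *
f=cv2.imread("pics/top0.png")[:,:,::-1]
a=crop("top",155,190,200,110,4,"",f); b=crop("top",390,180,110,140,3.4 and 3,"",f)
cv2.imwrite("pics/c1.png",a)
cv2.imwrite("pics/c2.png",crop("top",380,180,130,140,4,"",f))
E
```

```text
(no output)
```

View pics/c1.png

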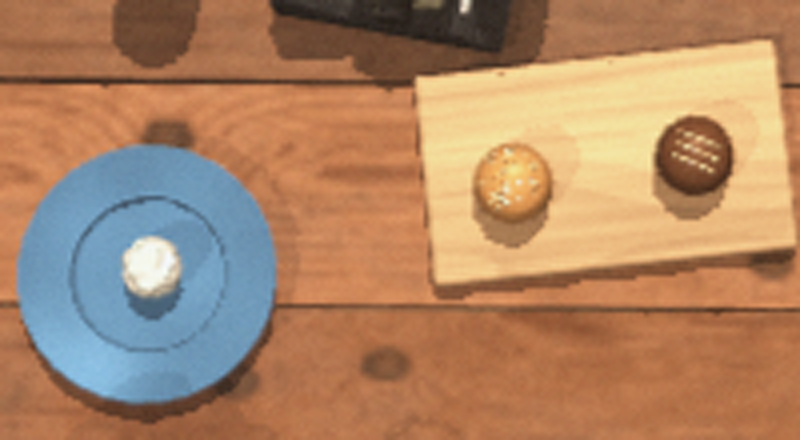

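View pics/c2.png

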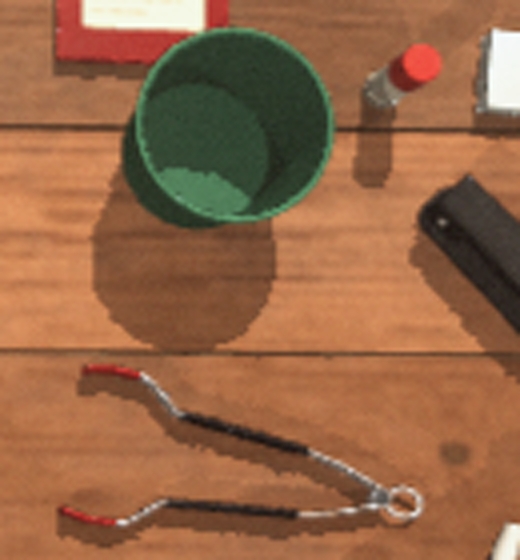

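```bash
python3 - <<'E'
from h import *
np.set_printoptions(precision=4,suppress=True)
A=lambda x,y,z:ray("top",155+x/4,190+y/4,z)
B=lambda x,y,z:ray("top",380+x/4,180+y/4,z)
print("ball",A(152,267,.022)); print("ball side",ray("side",290,348,.022)); print("plate",A(147,274,.016))
print("roll",A(513,182,.04)); print("rye",A(694,155,.04)); print("rollside", ray("side",300,271,.034))
print("bin",B(234,125,.11)); print("big", ray("top",137,181,.02))
g=[B(182,415,.022),B(308,452,.022),B(167,502,.022),B(297,514,.022)]
h=B(378,495,.022); t=(B(111,371,.022)+B(89,516,.022))/2
print("grips",np.array(g),"mid",np.mean(g,0)); print("hinge",h,"tips",t,np.linalg.norm(t-h))
d=t-h; print("yaw",np.arctan2(d[1],d[0]))
bd=[A(417,75,.014),A(772,40,.014),A(795,247,.014),A(437,285,.014)]; print("board",np.array(bd),np.mean(bd,0))
print(cv2.Rodrigues(r.get_obs()["orientation"])[0])
print("stapler/bottle",ray("top",483,197,.04),ray("top",470,206,0),"tape",ray("top",253,185,.05))
E
```

```text
ball [0.5078 0.3198 0.022 ]
ball side [0.5056 0.3259 0.022 ]
plate [0.5038 0.3241 0.016 ]
roll [0.5627 0.0864 0.04  ]
rye [ 0.5812 -0.0298  0.04  ]
rollside [0.5603 0.0925 0.034 ]
bin [ 0.616  -0.2973  0.11  ]
big [0.7076 0.4746 0.02  ]
grips [[ 0.4429 -0.2805  0.022 ]
 [ 0.4198 -0.3608  0.022 ]
 [ 0.3872 -0.2697  0.022 ]
 [ 0.3802 -0.3527  0.022 ]] mid [ 0.4075 -0.3159  0.022 ]
hinge [ 0.3927 -0.4049  0.022 ] tips [ 0.4244 -0.2275  0.022 ] 0.18022817479525918
yaw 1.3943771070055246
board [[ 0.637   0.1513  0.014 ]
 [ 0.6624 -0.0823  0.014 ]
 [ 0.5251 -0.0969  0.014 ]
 [ 0.4984  0.1358  0.014 ]] [0.5807 0.027  0.014 ]
[[ 0.9272  0.3745 -0.0007]
 [ 0.3745 -0.9272  0.0015]
 [-0.0001 -0.0017 -1.    ]]
stapler/bottle [ 0.6678 -0.4303  0.04  ] [ 0.6517 -0.4077  0.    ] tape [0.6923 0.1658 0.05  ]
```

>>> {"method": "step_arm", "body": {"rows": [[0.16, 0.29, 0, 0, 0, 0], [0.16, 0.29, 0, 0, 0, 0], [0.16, 0.29, 0, 0, 0, 0], [0.16, 0.29, 0, 0, 0, 0], [0.16, 0.29, 0, 0, 0, 0]], "jaw": 0.25, "squeeze": 20}}

```text
clock: 0.52
tcp_pos: [0.3503, -0.4483, 0.2449]
orientation: [-3.082, -0.603, -0.001]
contact_force: [-0.1, -0.0, 0.8]
grip_width: 0.064
gripper_force: 0.0
```

>>> {"method": "step_arm", "body": {"rows": [[0.16, 0.29, 0, 0, 0, 0], [0.16, 0.29, 0, 0, 0, 0], [0.16, 0.29, 0, 0, 0, 0], [0.16, 0.29, 0, 0, 0, 0], [0.16, 0.29, 0, 0, 0, 0]]}}

```text
clock: 0.93
tcp_pos: [0.446, -0.2743, 0.2452]
orientation: [-3.082, -0.603, -0.0]
contact_force: [1.1, -0.4, 0.7]
grip_width: 0.0644
gripper_force: 0.0
```

```bash
python3 -c "
from h import *
print(r.tips_ahead, r.get_obs()['joints'])"
```

```text
0.014 [ 0.56726604  0.2362839  -0.15732581  1.9064806   0.04246048  1.00238515
 -0.79301736]
```

>>> {"method": "step_arm", "body": {"rows": [[0.034, 0.333, 0, 0, 0, 0], [0.034, 0.333, 0, 0, 0, 0], [0.034, 0.333, 0, 0, 0, 0], [0.034, 0.333, 0, 0, 0, 0], [0.034, 0.333, 0, 0, 0, 0]]}}

```text
clock: 1.35
tcp_pos: [0.4648, -0.0749, 0.2452]
orientation: [-3.083, -0.602, 0.0]
contact_force: [0.7, 1.1, 0.3]
grip_width: 0.064
gripper_force: 0.0
```

>>> {"method": "step_arm", "body": {"rows": [[0.034, 0.333, 0, 0, 0, 0], [0.034, 0.333, 0, 0, 0, 0], [0.034, 0.333, 0, 0, 0, 0], [0.034, 0.333, 0, 0, 0, 0], [0.034, 0.333, 0, 0, 0, 0]]}}

```text
clock: 1.77
tcp_pos: [0.4851, 0.1249, 0.2453]
orientation: [-3.083, -0.602, -0.0]
contact_force: [0.7, -0.3, 0.5]
grip_width: 0.0642
gripper_force: 0.0
```

>>> {"method": "step_arm", "body": {"rows": [[0.034, 0.333, 0, 0, 0, 0], [0.034, 0.333, -0.05, 0, 0, 0], [0.034, 0.333, -0.08, 0, 0, 0], [0.034, 0.333, -0.08, 0, 0, 0], [0.034, 0.333, -0.08, 0, 0, 0]]}}

```text
clock: 2.18
tcp_pos: [0.5058, 0.3232, 0.1964]
orientation: [3.084, 0.599, -0.0]
contact_force: [0.5, -0.5, 0.4]
grip_width: 0.0638
gripper_force: 0.0
```

>>> {"method": "step_arm", "body": {"rows": [[0, 0, -0.05, 0, 0, 0], [0, 0, -0.1, 0, 0, 0], [0, 0, -0.15, 0, 0, 0], [0, 0, -0.17, 0, 0, 0], [0, 0, -0.17, 0, 0, 0]]}}

```text
clock: 2.6
tcp_pos: [0.504, 0.3198, 0.092]
orientation: [3.081, 0.599, -0.01]
contact_force: [-0.5, 0.4, -0.2]
grip_width: 0.0641
gripper_force: 0.0
```

```bash
python3 -c "
from h import *
f=crop('side',230,280,130,130,4,'');cv2.imwrite('pics/d1.png',f)"
```

```text
(no output)
```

View pics/d1.png

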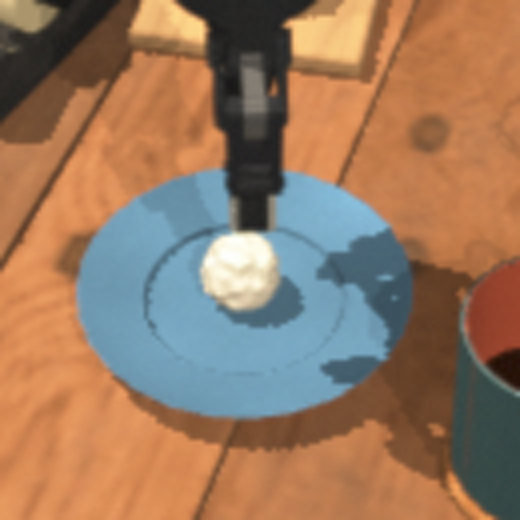

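The crop shows the ball at (240,272), with the fingers straight above and behind it. I'll nudge by 3 mm, go down and close.

>>> {"method": "step_arm", "body": {"rows": [[0.005, 0.004, -0.04, 0, 0, 0], [0.005, 0.004, -0.08, 0, 0, 0], [0.005, 0.004, -0.11, 0, 0, 0], [0.005, 0.004, -0.11, 0, 0, 0], [0.005, 0.004, -0.11, 0, 0, 0]]}}

```text
clock: 3.07
tcp_pos: [0.5097, 0.3243, 0.0307]
orientation: [-3.084, -0.599, -0.002]
contact_force: [0.9, 0.0, -0.5]
grip_width: 0.064
gripper_force: 0.0
```

>>> {"method": "step_arm", "body": {"rows": [[0, 0, 0, 0, 0, 0], [0, 0, 0, 0, 0, 0], [0, 0, 0, 0, 0, 0], [0, 0, 0, 0, 0, 0], [0, 0, 0, 0, 0, 0]], "jaw": 0.8}}

```text
clock: 3.48
tcp_pos: [0.5103, 0.3247, 0.0316]
orientation: [-3.083, -0.598, -0.005]
contact_force: [-0.6, -1.3, 6.9]
grip_width: 0.0368
gripper_force: 19.5
```

>>> {"method": "step_arm", "body": {"rows": [[0, 0, 0, 0, 0, 0], [0, 0, 0.03, 0, 0, 0], [0, 0, 0.1, 0, 0, 0], [0, 0, 0.16, 0, 0, 0], [0, 0, 0.22, 0, 0, 0]]}}

```text
clock: 3.9
tcp_pos: [0.509, 0.3241, 0.1642]
orientation: [-3.083, -0.599, -0.002]
contact_force: [0.7, 0.7, -0.1]
grip_width: 0.0371
gripper_force: 20.1
```

>>> {"method": "step_arm", "body": {"rows": [[0.045, -0.258, 0.13, 0, 0, 0], [0.045, -0.258, 0.13, 0, 0, 0], [0.045, -0.258, 0.13, 0, 0, 0], [0.045, -0.258, 0.13, 0, 0, 0], [0.045, -0.258, 0.13, 0, 0, 0]]}}

```text
clock: 4.32
tcp_pos: [0.5391, 0.162, 0.2434]
orientation: [3.083, 0.585, 0.009]
contact_force: [0.6, -0.8, 0.5]
grip_width: 0.0371
gripper_force: 20.1
```

>>> {"method": "step_arm", "body": {"rows": [[0.045, -0.258, 0, 0, 0, 0], [0.045, -0.258, 0, 0, 0, 0], [0.045, -0.258, 0, 0, 0, 0], [0.045, -0.258, 0, 0, 0, 0], [0.045, -0.258, 0, 0, 0, 0]]}}

```text
clock: 4.73
tcp_pos: [0.564, 0.0052, 0.2401]
orientation: [3.083, 0.581, 0.001]
contact_force: [0.6, -0.3, -0.3]
grip_width: 0.0368
gripper_force: 20.1
```

>>> {"method": "step_arm", "body": {"rows": [[0.045, -0.258, 0, 0, 0, 0], [0.045, -0.258, 0, 0, 0, 0], [0.045, -0.258, 0, 0, 0, 0], [0.045, -0.258, 0, 0, 0, 0], [0.045, -0.258, 0, 0, 0, 0]]}}

```text
clock: 5.15
tcp_pos: [0.59, -0.1497, 0.24]
orientation: [3.083, 0.581, 0.001]
contact_force: [0.0, -0.5, -0.1]
grip_width: 0.037
gripper_force: 20.1
```

>>> {"method": "step_arm", "body": {"rows": [[0.045, -0.258, 0, 0, 0, 0], [0.045, -0.258, 0, 0, 0, 0], [0.045, -0.258, 0, 0, 0, 0], [0.045, -0.258, 0, 0, 0, 0], [0.045, -0.258, 0, 0, 0, 0]]}}

```text
clock: 5.57
tcp_pos: [0.6159, -0.3044, 0.2396]
orientation: [3.082, 0.583, -0.001]
contact_force: [-1.6, -0.8, -0.6]
grip_width: 0.0367
gripper_force: 20.1
```

```bash
python3 -c "
from h import *
print(ray('side',323,176,.11), ray('side',323,206,0), px('side',[.616,-.297,.11]))
f=eyes.grab_frame('side');a=crop('side',270,100,130,130,4,'',f)
b=crop('top',380,150,130,130,3,'') ;cv2.imwrite('pics/e1.png',a);cv2.imwrite('pics/e2.png',b)"
```

```text
[ 0.60854194 -0.27433178  0.11      ] [ 0.60874308 -0.28945281  0.        ] [322.65071186 172.48370359]
```

View pics/e1.png

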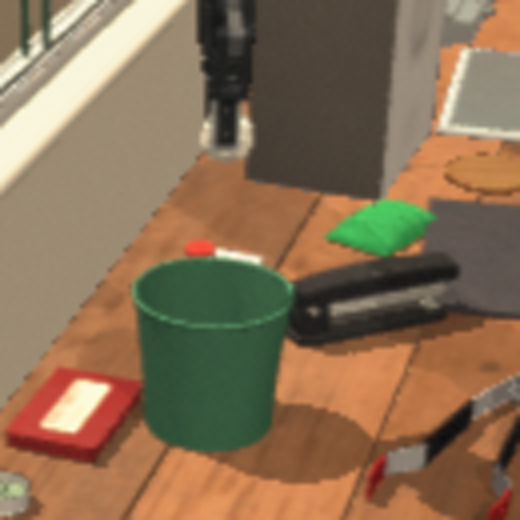

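The ball is held at (226,135). The bin mouth centre, crop (213,292) which is full-frame (323,173), agrees with the prediction of (322.7,172.5). I'll lower into the mouth and release.

>>> {"method": "step_arm", "body": {"rows": [[0, 0.012, -0.05, 0, 0, 0], [0, 0.012, -0.1, 0, 0, 0], [0, 0.012, -0.16, 0, 0, 0], [0, 0.012, -0.22, 0, 0, 0], [0, 0.012, -0.22, 0, 0, 0]]}}

```text
clock: 6.08
tcp_pos: [0.6128, -0.2836, 0.1006]
orientation: [-3.075, -0.603, 0.015]
contact_force: [-1.0, 1.4, -1.6]
grip_width: 0.0371
gripper_force: 20.2
```

>>> {"method": "step_arm", "body": {"rows": [[0, 0, 0, 0, 0, 0], [0, 0, 0, 0, 0, 0], [0, 0, 0, 0, 0, 0], [0, 0, 0, 0, 0, 0], [0, 0, 0, 0, 0, 0]], "jaw": 0.3}}

```text
clock: 6.5
tcp_pos: [0.6181, -0.2884, 0.1095]
orientation: [3.082, 0.599, 0.004]
contact_force: [-0.5, -0.1, -0.3]
grip_width: 0.06
gripper_force: 0.0
```

>>> {"method": "step_arm", "body": {"rows": [[0, 0, 0.05, 0, 0, 0], [0, 0, 0.1, 0, 0, 0], [0, 0, 0.16, 0, 0, 0], [0, 0, 0.22, 0, 0, 0], [0, 0, 0.22, 0, 0, 0]]}}

```text
clock: 6.92
tcp_pos: [0.621, -0.2894, 0.2492]
orientation: [3.077, 0.597, 0.019]
contact_force: [0.9, -0.0, 1.5]
grip_width: 0.0598
gripper_force: 0.0
```

```bash
python3 -c "
from h import *
o=r.get_obs();print(o['tcp_pos'],o['orientation'],o['joints'])"
```

```text
[ 0.62097785 -0.28939502  0.24916051] [3.07651717 0.59681935 0.01917225] [ 0.53976027  0.50016153 -0.28153125  1.51960903  0.14918353  1.12835036
 -0.95867017]
```

>>> {"method": "step_arm", "body": {"rows": [[-0.174, -0.02, 0, 0, 0, 0.161], [-0.174, -0.02, 0, 0, 0, 0.161], [-0.174, -0.02, 0, 0, 0, 0.161], [-0.174, -0.02, 0, 0, 0, 0.161], [-0.174, -0.02, 0, 0, 0, 0.161]], "jaw": 0}}

```text
clock: 7.33
tcp_pos: [0.5112, -0.3012, 0.2404]
orientation: [2.833, 1.354, 0.0]
contact_force: [0.9, -0.0, -0.3]
grip_width: 0.0852
gripper_force: 0.0
```

>>> {"method": "step_arm", "body": {"rows": [[-0.174, -0.02, -0.05, 0, 0, 0.161], [-0.174, -0.02, -0.1, 0, 0, 0.161], [-0.174, -0.02, -0.15, 0, 0, 0.161], [-0.174, -0.02, -0.2, 0, 0, 0.161], [-0.174, -0.02, -0.2, 0, 0, 0.161]]}}

```text
clock: 7.75
tcp_pos: [0.4035, -0.3109, 0.1147]
orientation: [-2.402, -2.012, 0.004]
contact_force: [-0.3, -0.0, -0.4]
grip_width: 0.0851
gripper_force: 0.0
```

>>> {"method": "step_arm", "body": {"rows": [[0, 0, 0, 0, 0, 0], [0, 0, 0, 0, 0, 0], [0, 0, 0, 0, 0, 0]]}}

```text
clock: 8.0
tcp_pos: [0.4114, -0.3125, 0.1216]
orientation: [2.406, 2.013, 0.003]
contact_force: [-0.1, -1.1, 0.9]
grip_width: 0.0854
gripper_force: 0.0
```

```bash
python3 -c "
from h import *
np.set_printoptions(precision=4,suppress=True)
o=r.get_obs();print(o['tcp_pos'],cv2.Rodrigues(o['orientation'])[0],o['joints'])
f=eyes.grab_frame('side');g=eyes.grab_frame('top')
a=crop('side',290,120,150,140,4,'',f);b=crop('top',390,170,50,140,4,'',g)
cv2.imwrite('pics/f1.png',np.hstack([a,b]))"
```

```text
[ 0.4114 -0.3125  0.1216] [[ 0.1765  0.9843  0.0042]
 [ 0.9843 -0.1765 -0.002 ]
 [-0.0012  0.0045 -1.    ]] [ 0.8981  0.4163 -0.4507  2.0194  0.2594  0.7556  0.1141]
```

View pics/f1.png

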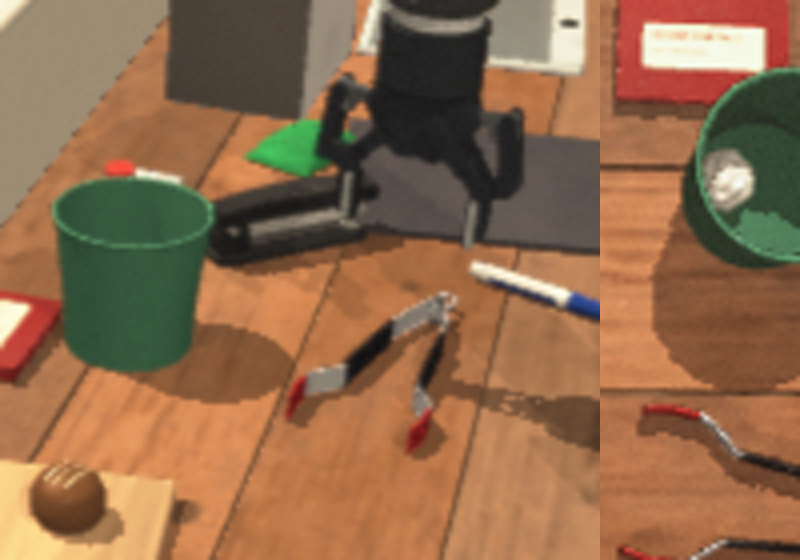

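The ball lies in the bin (right half, 730,185). The tongs are untouched, with grips around (399,354) and hinge around (443,303). I'll cross-check their position with the side camera.

```bash
python3 -c "
from h import *
print(ray('side',389.7,208.5,.011),ray('side',400.75,195.7,.015), px('side',[.408,-.315,.011]))"
```

```text
[ 0.40619795 -0.32261255  0.011     ] [ 0.38496173 -0.40918833  0.015     ] [388.71739216 209.58126524]
```

>>> {"method": "step_arm", "body": {"rows": [[-0.007, -0.004, -0.04, 0, 0, 0], [-0.007, -0.004, -0.08, 0, 0, 0], [-0.007, -0.004, -0.12, 0, 0, 0], [-0.007, -0.004, -0.15, 0, 0, 0], [-0.007, -0.004, -0.168, 0, 0, 0]]}}

```text
clock: 8.52
tcp_pos: [0.4047, -0.3144, 0.0179]
orientation: [2.408, 2.017, 0.0]
contact_force: [1.1, 0.1, 0.9]
grip_width: 0.0856
gripper_force: 0.0
```

>>> {"method": "step_arm", "body": {"rows": [[0, 0, 0, 0, 0, 0], [0, 0, 0, 0, 0, 0], [0, 0, 0, 0, 0, 0]]}}

```text
clock: 8.77
tcp_pos: [0.4052, -0.315, 0.0198]
orientation: [2.406, 2.017, 0.001]
contact_force: [-0.4, 0.4, -0.0]
grip_width: 0.0858
gripper_force: 0.0
```

>>> {"method": "step_arm", "body": {"rows": [[0, 0, 0, 0, 0, 0], [0, 0, 0, 0, 0, 0], [0, 0, 0, 0, 0, 0], [0, 0, 0, 0, 0, 0], [0, 0, 0, 0, 0, 0]], "jaw": 0.42, "squeeze": 20}}

```text
clock: 9.18
tcp_pos: [0.405, -0.315, 0.0197]
orientation: [2.406, 2.016, 0.001]
contact_force: [-0.2, -0.9, 7.7]
grip_width: 0.0497
gripper_force: 6.6
```

>>> {"method": "step_arm", "body": {"rows": [[0, 0, 0.005, 0, 0, 0], [0, 0, 0.015, 0, 0, 0], [0, 0, 0.03, 0, 0, 0], [0, 0, 0.05, 0, 0, 0], [0, 0, 0.08, 0, 0, 0]], "jaw": 0.43}}

```text
clock: 9.6
tcp_pos: [0.4032, -0.3141, 0.067]
orientation: [-2.406, -2.017, 0.001]
contact_force: [0.3, 0.4, 0.3]
grip_width: 0.0488
gripper_force: 4.6
```

>>> {"method": "step_arm", "body": {"rows": [[0, 0, 0.03, 0, 0, 0], [0, 0, 0.06, 0, 0, 0], [0, 0, 0.06, 0, 0, 0], [0, 0, 0.06, 0, 0, 0], [0, 0, 0.06, 0, 0, 0]]}}

```text
clock: 10.02
tcp_pos: [0.4036, -0.3145, 0.1025]
orientation: [-2.408, -2.018, 0.0]
contact_force: [1.0, -0.4, -0.3]
grip_width: 0.0486
gripper_force: 4.6
```

```bash
python3 -c "
from h import *
np.set_printoptions(precision=4,suppress=True)
o=r.get_obs();print(o['tcp_pos'],cv2.Rodrigues(o['orientation'])[0],o['joints'])
f=eyes.grab_frame('side');a=crop('side',310,100,150,140,4,'',f)
cv2.imwrite('pics/g1.png',a)"
```

```text
[ 0.4036 -0.3145  0.1025] [[ 0.1748  0.9846 -0.0002]
 [ 0.9846 -0.1748 -0.0001]
 [-0.0001 -0.0002 -1.    ]] [ 0.9008  0.4411 -0.4418  2.0395  0.2812  0.7186  0.1068]
```

View pics/g1.png

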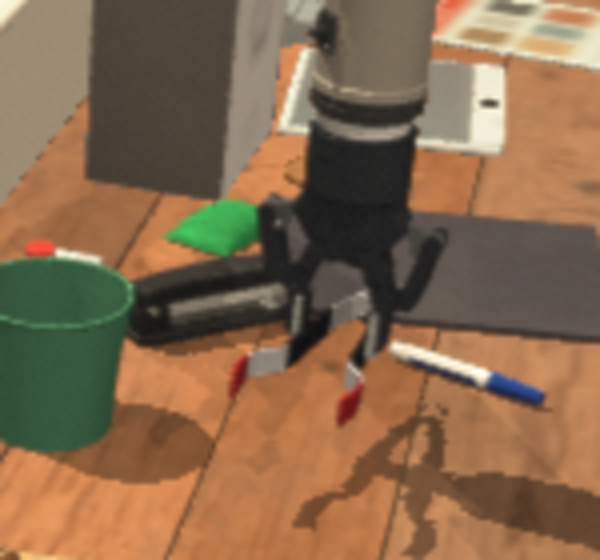

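The tongs hang level in the fingers, with red tips at (238,376) and (349,404). I'll measure the tip point relative to the TCP.

```bash
python3 -c "
from h import *
t=ray('side',383.4,197.5,.094); L=ray('side',369.5,194,.094);R=ray('side',397.25,201,.094);o=r.get_obs()['tcp_pos']
print(t,t-o,L,R,np.linalg.norm(L-R)); u=np.array([.175,.985]);v=np.array([-.985,.175]);print((t-o)[:2]@u,(t-o)[:2]@v)
print(px('side',list(o[:2]+.09*u)+[.094]))"
```

```text
[ 0.41893167 -0.2309744   0.094     ] [ 0.01561314  0.08333388 -0.00805791] [ 0.46020792 -0.23861825  0.094     ] [ 0.37871769 -0.22345656  0.094     ] 0.08288868683122023
0.08481616722653938 -0.0007955173704764457
[383.03180324 198.35050858]
```

>>> {"method": "step_arm", "body": {"rows": [[0.029, 0.168, 0.16, 0, 0, -0.111], [0.029, 0.168, 0.16, 0, 0, -0.111], [0.029, 0.168, 0.16, 0, 0, -0.111], [0.029, 0.168, 0.16, 0, 0, -0.111], [0.029, 0.168, 0.16, 0, 0, -0.111]]}}

```text
clock: 10.48
tcp_pos: [0.4235, -0.2108, 0.2007]
orientation: [2.714, 1.577, 0.004]
contact_force: [0.1, -0.4, -1.1]
grip_width: 0.0489
gripper_force: 4.6
```

>>> {"method": "step_arm", "body": {"rows": [[0.029, 0.168, 0, 0, 0, -0.111], [0.029, 0.168, 0, 0, 0, -0.111], [0.029, 0.168, 0, 0, 0, -0.111], [0.029, 0.168, 0, 0, 0, -0.111], [0.029, 0.168, 0, 0, 0, -0.111]]}}

```text
clock: 10.9
tcp_pos: [0.4382, -0.1122, 0.1972]
orientation: [-2.949, -1.08, 0.003]
contact_force: [-0.3, -1.6, -2.2]
grip_width: 0.0485
gripper_force: 4.6
```

>>> {"method": "step_arm", "body": {"rows": [[0.029, 0.168, 0, 0, 0, -0.111], [0.029, 0.168, 0, 0, 0, -0.111], [0.029, 0.168, 0, 0, 0, -0.111], [0.029, 0.168, 0, 0, 0, -0.111], [0.029, 0.168, 0, 0, 0, -0.111]]}}

```text
clock: 11.32
tcp_pos: [0.4561, -0.0121, 0.1976]
orientation: [-3.093, -0.55, 0.002]
contact_force: [0.7, -1.0, -0.1]
grip_width: 0.0488
gripper_force: 4.6
```

>>> {"method": "step_arm", "body": {"rows": [[0.029, 0.168, 0, 0, 0, -0.111], [0.029, 0.168, 0, 0, 0, -0.111], [0.029, 0.168, 0, 0, 0, -0.111], [0.029, 0.168, 0, 0, 0, -0.111], [0.029, 0.168, 0, 0, 0, -0.111]]}}

```text
clock: 11.73
tcp_pos: [0.4738, 0.0881, 0.1977]
orientation: [3.141, 0.006, -0.002]
contact_force: [-0.0, -0.7, -1.7]
grip_width: 0.0484
gripper_force: 4.6
```

>>> {"method": "step_arm", "body": {"rows": [[0, 0, -0.05, 0, 0, 0], [0, 0, -0.1, 0, 0, 0], [0, 0, -0.15, 0, 0, 0], [0, 0, -0.15, 0, 0, 0], [0, 0, -0.15, 0, 0, 0]]}}

```text
clock: 12.15
tcp_pos: [0.4724, 0.0857, 0.1073]
orientation: [3.14, -0.0, -0.007]
contact_force: [0.7, -1.2, -0.2]
grip_width: 0.0487
gripper_force: 4.6
```

```bash
python3 -c "
from h import *
np.set_printoptions(precision=4,suppress=True)
f=eyes.grab_frame('side');g=eyes.grab_frame('top')
o=r.get_obs();print(o['tcp_pos'],cv2.Rodrigues(o['orientation'])[0],o['joints'])
a=crop('side',240,180,130,140,4,'',f);b=crop('top',245,190,65,140,4,'',g)
cv2.imwrite('pics/h1.png',np.hstack([a,b]))"
```

```text
[0.4746 0.0874 0.1097] [[ 1.     -0.0002  0.0013]
 [-0.0002 -1.     -0.0003]
 [ 0.0013  0.0003 -1.    ]] [ 0.0656  0.3895 -0.4504  2.1009  0.2599  0.7023 -2.1261]
```

View pics/h1.png

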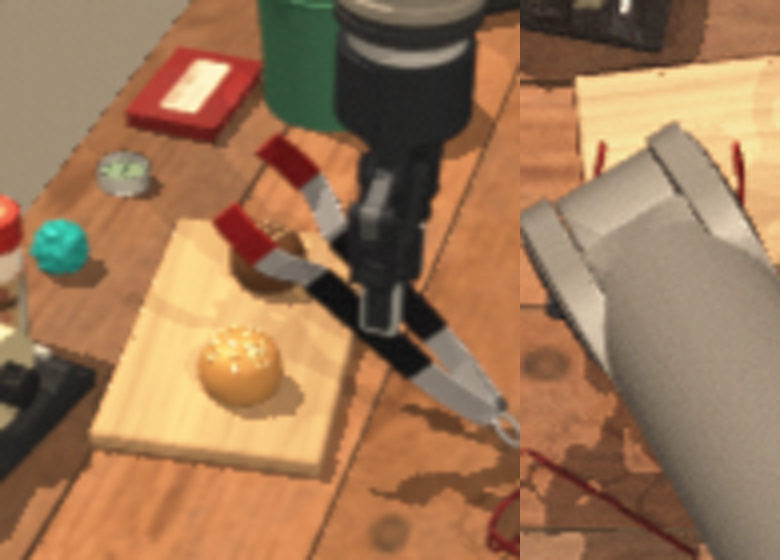

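The seeded roll is at (240,365) in the side crop. The tips are at (245,235) and (288,162), and the top crop shows them at (602,160) and (739,165). I'll compute the tip midpoint.

```bash
python3 -c "
from h import *
print(ray('side',306.6,229.6,.1005),ray('top',282.6,230.5,.11))
# roll from side: centre at crop (240,366)
print(ray('side',300,271.5,.033), [px('side',[x,y,.033]) for x,y in ((.5627,.0864),(.5603,.0925))])
n=[ray('top',265.5,230,.11),ray('top',299.75,231,.11)];print(n)
"
```

```text
[0.57058854 0.00985732 0.1005    ] [0.56497312 0.08570538 0.11      ]
[0.56013006 0.09316435 0.033     ] [array([299.85345908, 269.68456953]), array([300.01804457, 271.32744939])]
[array([0.56586751, 0.12760098, 0.11      ]), array([0.56407991, 0.04369518, 0.11      ])]
```

```bash
python3 -c "
from h import *
def tri(s,t):
    P=[];
    for n in('side','top'):
        c=eyes.camera_info(n);P.append(c['mtx']@np.linalg.inv(c['extrinsics'])[:3])
    X=cv2.triangulatePoints(P[0],P[1],np.array(s,float),np.array(t,float)).ravel();return X[:3]/X[3]
L=tri((301.25,238.75),(265.5,230));R=tri((312,220.5),(299.75,231))
print(L,R,(L+R)/2)
h=np.array([365.5,283.]) # hinge side px (crop 502,412)
for z in(.05,.07,.09,.1):print(z,ray('side',*h,z))
o=r.get_obs();print(o['tcp_pos'],o['moment'])
"
```

```text
[0.55518589 0.12403913 0.14980705] [0.55392405 0.04271149 0.15043204] [0.55455497 0.08337531 0.15011954]
0.05 [0.3977821  0.10796795 0.05      ]
0.07 [0.39443318 0.13306181 0.07      ]
0.09 [0.39108425 0.15815567 0.09      ]
0.1 [0.38940978 0.17070259 0.1       ]
[0.47456273 0.08741991 0.10966888] [ 0.00288347  0.00482595 -0.03598768]
```

The triangulated tips are at z≈0.15, so the tongs have pitched about 35° tips-up in the light grip. I'll set them back level on the free desk by letting the tail touch first, then regrip at the balance point.

>>> {"method": "step_arm", "body": {"rows": [[0, 0, 0.03, 0, 0, 0], [0, 0, 0.06, 0, 0, 0], [0, 0, 0.09, 0, 0, 0], [0, 0, 0.12, 0, 0, 0], [0, 0, 0.15, 0, 0, 0]]}}

```text
clock: 12.67
tcp_pos: [0.4744, 0.0884, 0.2016]
orientation: [-3.141, -0.002, -0.005]
contact_force: [0.1, -0.7, -1.6]
grip_width: 0.0488
gripper_force: 4.6
```

>>> {"method": "step_arm", "body": {"rows": [[-0.004, -0.024, 0, 0, 0, 0.022], [-0.008, -0.048, 0, 0, 0, 0.044], [-0.012, -0.072, 0, 0, 0, 0.066], [-0.016, -0.096, 0, 0, 0, 0.088], [-0.021, -0.122, 0, 0, 0, 0.111]]}}

```text
clock: 13.08
tcp_pos: [0.4618, 0.0146, 0.2008]
orientation: [3.092, 0.552, 0.006]
contact_force: [0.5, -0.7, -0.5]
grip_width: 0.0487
gripper_force: 4.6
```

>>> {"method": "step_arm", "body": {"rows": [[-0.004, -0.024, 0, 0, 0, 0.022], [-0.008, -0.048, 0, 0, 0, 0.044], [-0.012, -0.072, 0, 0, 0, 0.066], [-0.016, -0.096, 0, 0, 0, 0.088], [-0.021, -0.122, 0, 0, 0, 0.111]]}}

```text
clock: 13.5
tcp_pos: [0.4491, -0.0588, 0.2007]
orientation: [2.948, 1.08, 0.005]
contact_force: [0.6, -0.0, -0.2]
grip_width: 0.0489
gripper_force: 4.6
```

>>> {"method": "step_arm", "body": {"rows": [[-0.004, -0.024, 0, 0, 0, 0.022], [-0.008, -0.048, 0, 0, 0, 0.044], [-0.012, -0.072, 0, 0, 0, 0.066], [-0.016, -0.096, 0, 0, 0, 0.088], [-0.021, -0.122, 0, 0, 0, 0.111]]}}

```text
clock: 13.92
tcp_pos: [0.4364, -0.1321, 0.2007]
orientation: [2.715, 1.574, 0.003]
contact_force: [-0.4, 1.3, -1.3]
grip_width: 0.0488
gripper_force: 4.6
```

>>> {"method": "step_arm", "body": {"rows": [[-0.004, -0.024, 0, 0, 0, 0.022], [-0.008, -0.048, 0, 0, 0, 0.044], [-0.012, -0.072, 0, 0, 0, 0.066], [-0.016, -0.096, 0, 0, 0, 0.088], [-0.021, -0.122, 0, 0, 0, 0.111]]}}

```text
clock: 14.33
tcp_pos: [0.4237, -0.2055, 0.2008]
orientation: [2.4, 2.021, 0.002]
contact_force: [-0.3, -0.2, -1.9]
grip_width: 0.0489
gripper_force: 4.6
```

>>> {"method": "step_arm", "body": {"rows": [[0, 0, -0.03, 0, 0, 0], [0, 0, -0.06, 0, 0, 0], [0, 0, -0.09, 0, 0, 0], [0, 0, -0.12, 0, 0, 0], [0, 0, -0.15, 0, 0, 0]]}}

```text
clock: 14.75
tcp_pos: [0.4241, -0.2054, 0.1099]
orientation: [2.405, 2.016, 0.002]
contact_force: [-0.8, -0.4, -1.2]
grip_width: 0.0487
gripper_force: 4.5
```

>>> {"method": "step_arm", "body": {"rows": [[0, 0, -0.012, 0, 0, 0], [0, 0, -0.024, 0, 0, 0], [0, 0, -0.036, 0, 0, 0], [0, 0, -0.048, 0, 0, 0], [0, 0, -0.06, 0, 0, 0]]}}

```text
clock: 15.17
tcp_pos: [0.4239, -0.2044, 0.0728]
orientation: [2.406, 2.017, 0.001]
contact_force: [-0.0, -0.2, -0.3]
grip_width: 0.0487
gripper_force: 4.7
```

>>> {"method": "step_arm", "body": {"rows": [[0, 0, -0.01, 0, 0, 0], [0, 0, -0.02, 0, 0, 0], [0, 0, -0.03, 0, 0, 0], [0, 0, -0.04, 0, 0, 0], [0, 0, -0.05, 0, 0, 0]]}}

```text
clock: 15.58
tcp_pos: [0.4232, -0.2041, 0.0419]
orientation: [-2.407, -2.018, -0.0]
contact_force: [-0.4, 0.7, -1.0]
grip_width: 0.0487
gripper_force: 4.7
```

>>> {"method": "step_arm", "body": {"rows": [[0, 0, -0.01, 0, 0, 0], [0, 0, -0.02, 0, 0, 0], [0, 0, -0.03, 0, 0, 0], [0, 0, -0.036, 0, 0, 0], [0, 0, -0.036, 0, 0, 0]]}}

```text
clock: 16.0
tcp_pos: [0.423, -0.2041, 0.0203]
orientation: [-2.407, -2.018, 0.001]
contact_force: [-0.6, 0.3, -0.4]
grip_width: 0.0487
gripper_force: 4.7
```

```bash
python3 -c "
from h import *
f=eyes.grab_frame('side');g=eyes.grab_frame('top')
a=crop('side',300,130,130,140,4,'',f);b=crop('top',355,190,65,140,4,'',g)
cv2.imwrite('pics/i1.png',np.hstack([a,b]))"
```

```text
(no output)
```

View pics/i1.png

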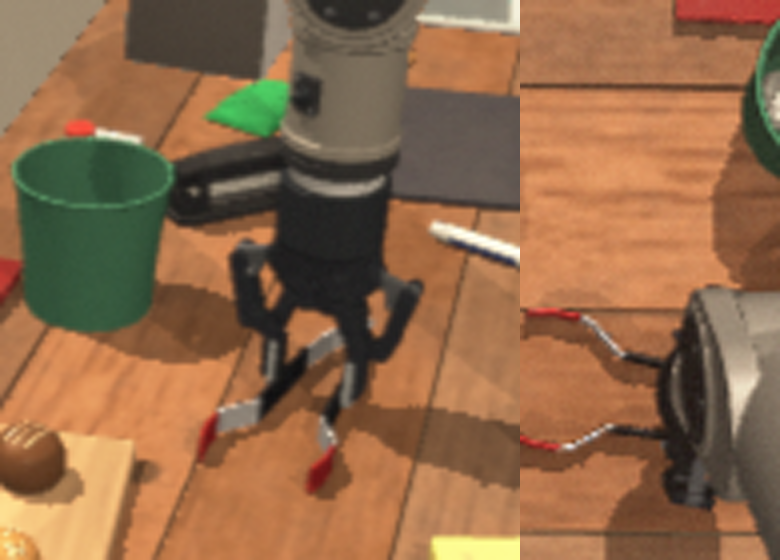

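The tongs lie level on the desk again, with red tips at (207,437) and (320,470). I'll open, shift 12 mm toward the hinge and regrip.

>>> {"method": "step_arm", "body": {"rows": [[0, 0, 0, 0, 0, 0], [0, 0, 0, 0, 0, 0], [0, 0, 0, 0, 0, 0], [0, 0, 0, 0, 0, 0]], "jaw": 0.1}}

```text
clock: 16.43
tcp_pos: [0.4233, -0.2042, 0.0211]
orientation: [2.407, 2.018, 0.0]
contact_force: [0.2, 0.5, 0.7]
grip_width: 0.077
gripper_force: 0.0
```

>>> {"method": "step_arm", "body": {"rows": [[-0.002, -0.01, 0, 0, 0, 0], [-0.0035, -0.02, 0, 0, 0, 0], [-0.0035, -0.02, 0, 0, 0, 0], [-0.0035, -0.02, 0, 0, 0, 0]]}}

```text
clock: 16.77
tcp_pos: [0.4209, -0.2169, 0.0209]
orientation: [2.409, 2.016, -0.0]
contact_force: [-0.3, -0.5, 0.0]
grip_width: 0.0771
gripper_force: 0.0
```

>>> {"method": "step_arm", "body": {"rows": [[0, 0, 0, 0, 0, 0], [0, 0, 0, 0, 0, 0], [0, 0, 0, 0, 0, 0], [0, 0, 0, 0, 0, 0], [0, 0, 0, 0, 0, 0]], "jaw": 0.455}}

```text
clock: 17.18
tcp_pos: [0.4216, -0.2159, 0.0214]
orientation: [2.407, 2.018, 0.001]
contact_force: [-1.0, 0.6, 5.3]
grip_width: 0.0468
gripper_force: 7.3
```

>>> {"method": "step_arm", "body": {"rows": [[0, 0, 0.002, 0, 0, 0], [0, 0, 0.006, 0, 0, 0], [0, 0, 0.012, 0, 0, 0], [0, 0, 0.02, 0, 0, 0], [0, 0, 0.03, 0, 0, 0]]}}

```text
clock: 17.6
tcp_pos: [0.4208, -0.216, 0.0392]
orientation: [-2.407, -2.018, 0.0]
contact_force: [-0.4, -0.4, -1.7]
grip_width: 0.0468
gripper_force: 5.4
```

>>> {"method": "step_arm", "body": {"rows": [[0, 0, 0.015, 0, 0, 0], [0, 0, 0.03, 0, 0, 0], [0, 0, 0.045, 0, 0, 0], [0, 0, 0.06, 0, 0, 0], [0, 0, 0.07, 0, 0, 0]]}}

```text
clock: 18.02
tcp_pos: [0.4215, -0.2164, 0.0824]
orientation: [2.407, 2.017, 0.001]
contact_force: [-0.0, 0.2, -1.6]
grip_width: 0.0466
gripper_force: 5.4
```

```bash
cat >> h.py <<'E'
def tri(s,t):
    P=[]
    for n in('side','top'):
        c=eyes.camera_info(n);P.append(c['mtx']@np.linalg.inv(c['extrinsics'])[:3])
    X=cv2.triangulatePoints(P[0],P[1],np.array(s,float),np.array(t,float)).ravel();return X[:3]/X[3]
def red(n,c,R=45):
    f=eyes.grab_frame(n); u,v=np.int32(c); h=cv2.cvtColor(f,cv2.COLOR_RGB2HSV)
    m=(((h[...,0]<4)|(h[...,0]>174))&(h[...,1]>170)&(h[...,2]>60)).astype(np.uint8)
    k=np.zeros_like(m);k[v-R:v+R,u-R:u+R]=1
    _,_,s,ce=cv2.connectedComponentsWithStats(m*k)
    return [(int(a[4]),b.round(1)) for a,b in zip(s[1:],ce[1:]) if a[4]>5]
E
python3 -c "
from h import *
o=r.get_obs();p=o['tcp_pos'];R=cv2.Rodrigues(o['orientation'])[0];e=p+R[:,0]*.1+[0,0,-.009]
print(p,R[:,0]);
for n in('side','top'):
  print(n,px(n,e),[px(n,e+s*.045*R[:,1]) for s in(1,-1)],red(n,px(n,e)))"
```

```text
[ 0.42150518 -0.21635204  0.08239074] [ 1.74649554e-01  9.84630560e-01 -4.38970929e-04]
side [367.93328534 222.42362052] [array([352.33544803, 218.17273458]), array([383.93693998, 226.78510405])] [(18, array([353. , 218.5])), (32, array([381.3, 228.4]))]
top [364.44901591 283.56875638] [array([367.49343778, 265.80274281]), array([361.37952887, 301.48104013])] [(22, array([365.3, 265.6])), (21, array([359.5, 298.6]))]
```

```bash
cat >> h.py <<'E'
def tips(d=.1,sp=.045):
    o=r.get_obs();p=o['tcp_pos'];R=cv2.Rodrigues(o['orientation'])[0];e=p+R[:,0]*d+[0,0,-.009]
    q={}
    for n in('side','top'): q[n]=red(n,px(n,e)); print(n,px(n,e),q[n])
    s=[];x=e
    for sg in(1,-1):
        z=e+sg*sp*R[:,1]
        try: b=[min((c for _,c in q[n]),key=lambda c:np.hypot(*(c-px(n,z)))) for n in('side','top')]
        except ValueError: return
        s.append(tri(*b))
    m=sum(s)/2; print('L,R',s,'mid',m,'fwd,side,up',R.T@(m-p))
E
python3 -c "
from h import *
np.set_printoptions(precision=4,suppress=True)
tips()
f=eyes.grab_frame('top');h=cv2.cvtColor(f,cv2.COLOR_RGB2HSV)"
```

```text
side [367.8212 222.4319] [(20, array([352.6, 218.8])), (31, array([381.3, 228. ]))]
top [364.5143 283.4441] [(24, array([365.1, 265.8])), (18, array([359.8, 298.9]))]
L,R [array([ 0.4824, -0.1197,  0.0753]), array([ 0.4009, -0.1065,  0.0704])] mid [ 0.4416 -0.1131  0.0728] fwd,side,up [0.1054 0.0014 0.0093]
```

>>> {"method": "step_arm", "body": {"rows": [[0, 0, 0.02, 0, 0, 0], [0, 0, 0.04, 0, 0, 0], [0, 0, 0.06, 0, 0, 0], [0, 0, 0.08, 0, 0, 0], [0, 0, 0.1, 0, 0, 0]]}}

```text
clock: 18.68
tcp_pos: [0.4206, -0.2158, 0.1408]
orientation: [-2.406, -2.018, 0.001]
contact_force: [-0.1, 0.0, -1.0]
grip_width: 0.0469
gripper_force: 5.4
```

>>> {"method": "step_arm", "body": {"rows": [[0.0024, 0.018, 0, 0, 0, -0.016], [0.0048, 0.038, 0, 0, 0, -0.034], [0.0072, 0.059, 0, 0, 0, -0.052], [0.01, 0.08, 0, 0, 0, -0.07], [0.0123, 0.1017, 0, 0, 0, -0.0888]]}}

```text
clock: 19.1
tcp_pos: [0.4281, -0.1545, 0.1403]
orientation: [-2.666, -1.66, 0.001]
contact_force: [-0.7, 0.2, -0.4]
grip_width: 0.0468
gripper_force: 5.4
```

>>> {"method": "step_arm", "body": {"rows": [[0.0024, 0.02, 0, 0, 0, -0.018], [0.0048, 0.04, 0, 0, 0, -0.036], [0.0072, 0.06, 0, 0, 0, -0.053], [0.01, 0.08, 0, 0, 0, -0.071], [0.0123, 0.1017, 0, 0, 0, -0.0888]]}}

```text
clock: 19.52
tcp_pos: [0.4354, -0.0935, 0.1403]
orientation: [-2.871, -1.273, 0.002]
contact_force: [0.1, 0.4, -1.1]
grip_width: 0.0466
gripper_force: 5.4
```

>>> {"method": "step_arm", "body": {"rows": [[0.0024, 0.02, 0, 0, 0, -0.018], [0.0048, 0.04, 0, 0, 0, -0.036], [0.0072, 0.06, 0, 0, 0, -0.053], [0.01, 0.08, 0, 0, 0, -0.071], [0.0123, 0.1017, 0, 0, 0, -0.0888]]}}

```text
clock: 19.93
tcp_pos: [0.4428, -0.0326, 0.1403]
orientation: [-3.021, -0.861, 0.002]
contact_force: [0.4, 0.1, -0.0]
grip_width: 0.0465
gripper_force: 5.4
```

>>> {"method": "step_arm", "body": {"rows": [[0.0024, 0.02, 0, 0, 0, -0.018], [0.0048, 0.04, 0, 0, 0, -0.036], [0.0072, 0.06, 0, 0, 0, -0.053], [0.01, 0.08, 0, 0, 0, -0.071], [0.0123, 0.1017, 0, 0, 0, -0.0888]]}}

```text
clock: 20.35
tcp_pos: [0.4502, 0.0284, 0.1403]
orientation: [-3.112, -0.433, 0.002]
contact_force: [-0.1, -0.0, -0.3]
grip_width: 0.0466
gripper_force: 5.4
```

>>> {"method": "step_arm", "body": {"rows": [[0.003, 0.023, 0, 0, 0, -0.02], [0.006, 0.048, 0, 0, 0, -0.042], [0.009, 0.072, 0, 0, 0, -0.063], [0.011, 0.09, 0, 0, 0, -0.08], [0.0123, 0.1017, 0, 0, 0, -0.0888]]}}

```text
clock: 20.77
tcp_pos: [0.4576, 0.0904, 0.1403]
orientation: [-3.141, 0.001, 0.002]
contact_force: [0.2, 0.2, -1.7]
grip_width: 0.0467
gripper_force: 5.4
```

>>> {"method": "step_arm", "body": {"rows": [[0, 0, 0, 0, 0, 0], [0, 0, 0, 0, 0, 0]]}}

```text
clock: 20.93
tcp_pos: [0.4575, 0.0891, 0.1404]
orientation: [3.141, 0.004, -0.002]
contact_force: [-0.0, -0.0, -1.0]
grip_width: 0.0465
gripper_force: 5.4
```

```bash
python3 -c "
from h import *
np.set_printoptions(precision=4,suppress=True)
o=r.get_obs();print(o['tcp_pos'],o['orientation'],o['joints'])
tips(.103)"
```

```text
[0.4575 0.0891 0.1404] [ 3.1412  0.004  -0.0017] [-0.0024  0.3047 -0.3757  2.1177  0.1626  0.7471 -2.0505]
side [300.6986 236.5662] [(313, array([288.3, 204.2])), (95, array([304.8, 227.2])), (81, array([293.7, 246. ]))]
top [280.7649 230.9678] [(14, array([264.3, 228.5])), (9, array([299., 231.]))]
L,R [array([0.5624, 0.0457, 0.13  ]), array([0.5656, 0.129 , 0.1299])] mid [0.564  0.0874 0.13  ] fwd,side,up [0.1064 0.002  0.0103]
```

>>> {"method": "step_arm", "body": {"rows": [[0, 0, -0.012, 0, 0, 0], [0, 0, -0.028, 0, 0, 0], [0, 0, -0.044, 0, 0, 0], [0, 0, -0.06, 0, 0, 0], [0, 0, -0.076, 0, 0, 0]]}}

```text
clock: 21.45
tcp_pos: [0.4575, 0.0887, 0.0939]
orientation: [3.141, 0.001, -0.002]
contact_force: [0.9, 0.8, -0.9]
grip_width: 0.0467
gripper_force: 5.4
```

>>> {"method": "step_arm", "body": {"rows": [[0, 0, -0.015, 0, 0, 0], [0, 0, -0.03, 0, 0, 0], [0, 0, -0.045, 0, 0, 0], [0, 0, -0.06, 0, 0, 0], [0, 0, -0.072, 0, 0, 0]]}}

```text
clock: 21.87
tcp_pos: [0.4578, 0.089, 0.051]
orientation: [3.141, 0.001, -0.001]
contact_force: [-0.1, 0.2, -0.5]
grip_width: 0.0465
gripper_force: 5.4
```

>>> {"method": "step_arm", "body": {"rows": [[0, 0, -0.006, 0, 0, 0], [0, 0, -0.012, 0, 0, 0], [0, 0, -0.018, 0, 0, 0], [0, 0, -0.02, 0, 0, 0], [0, 0, -0.02, 0, 0, 0]]}}

```text
clock: 22.28
tcp_pos: [0.458, 0.089, 0.04]
orientation: [3.142, 0.001, -0.0]
contact_force: [-0.2, -0.0, -0.9]
grip_width: 0.0467
gripper_force: 5.4
```

```bash
python3 -c "
from h import *
np.set_printoptions(precision=4,suppress=True)
o=r.get_obs();print(o['tcp_pos'],o['contact_force'],o['moment'])
tips(.103)
f=eyes.grab_frame('side')[225:300,265:335];h=cv2.cvtColor(f,cv2.COLOR_RGB2HSV);m=((h[...,0]>10)&(h[...,0]<20)&(h[...,1]>150)&(h[...,2]>120)).astype(np.uint8)
_,_,s,c=cv2.connectedComponentsWithStats(m);print([(a,b+[265,225]) for a,b in zip(s[1:],c[1:]) if a[4]>60]); print(px('side',[.5615,.0885,.033]))
"
```

```text
[0.458 0.089 0.04 ] [-0.1972 -0.0384 -0.9172] [-0.0362 -0.0265  0.0284]
side [300.1927 271.1174] [(42, array([305.5, 260.5])), (74, array([293.4, 280.9]))]
top [282.319  236.6448] [(11, array([266.5, 235. ])), (8, array([299. , 236.5]))]
L,R [array([0.5613, 0.0459, 0.0329]), array([0.5648, 0.13  , 0.0308])] mid [0.563  0.088  0.0319] fwd,side,up [0.1051 0.0011 0.0081]
[(array([ 33,   0,  31,  21, 226], dtype=int32), array([314.9558, 232.8761])), (array([ 25,  38,  21,  16, 189], dtype=int32), array([300.8148, 272.4127])), (array([62, 64,  8, 11, 65], dtype=int32), array([331.3385, 294.6308])), (array([  3,  69,  44,   6, 171], dtype=int32), array([285.7368, 297.1871]))]
[300.0568 270.2781]
```

>>> {"method": "step_arm", "body": {"rows": [[0, 0, 0, 0, 0, 0], [0, 0, 0, 0, 0, 0]], "jaw": 0.5, "squeeze": 20}}

```text
clock: 22.6
tcp_pos: [0.4582, 0.089, 0.0403]
orientation: [-3.142, -0.001, -0.001]
contact_force: [0.7, 0.3, -1.1]
grip_width: 0.0429
gripper_force: 6.2
```

>>> {"method": "step_arm", "body": {"rows": [[0, 0, 0, 0, 0, 0], [0, 0, 0, 0, 0, 0]], "jaw": 0.54}}

```text
clock: 22.77
tcp_pos: [0.458, 0.089, 0.0402]
orientation: [-3.142, -0.001, -0.0]
contact_force: [0.3, 0.2, -0.7]
grip_width: 0.0396
gripper_force: 6.8
```

>>> {"method": "step_arm", "body": {"rows": [[0, 0, 0, 0, 0, 0], [0, 0, 0, 0, 0, 0]], "jaw": 0.57}}

```text
clock: 22.93
tcp_pos: [0.4579, 0.089, 0.0401]
orientation: [3.142, 0.001, 0.0]
contact_force: [-0.4, -0.3, -0.5]
grip_width: 0.037
gripper_force: 7.5
```

>>> {"method": "step_arm", "body": {"rows": [[0, 0, 0, 0, 0, 0], [0, 0, 0, 0, 0, 0]], "jaw": 0.59}}

```text
clock: 23.1
tcp_pos: [0.458, 0.089, 0.0401]
orientation: [3.142, 0.001, -0.0]
contact_force: [-0.2, 0.7, -0.6]
grip_width: 0.0352
gripper_force: 8.7
```

>>> {"method": "step_arm", "body": {"rows": [[0, 0, 0, 0, 0, 0], [0, 0, 0, 0, 0, 0]], "jaw": 0.61}}

```text
clock: 23.27
tcp_pos: [0.458, 0.089, 0.0401]
orientation: [3.142, 0.001, -0.0]
contact_force: [0.0, -0.8, -1.2]
grip_width: 0.0333
gripper_force: 9.7
```

>>> {"method": "step_arm", "body": {"rows": [[0, 0, 0, 0, 0, 0], [0, 0, 0, 0, 0, 0]], "jaw": 0.63}}

```text
clock: 23.43
tcp_pos: [0.4579, 0.089, 0.0401]
orientation: [3.142, 0.001, -0.0]
contact_force: [-0.2, 0.6, -1.0]
grip_width: 0.0322
gripper_force: 20.9
```

>>> {"method": "step_arm", "body": {"rows": [[0, 0, 0, 0, 0, 0], [0, 0, 0, 0, 0, 0], [0, 0, 0, 0, 0, 0], [0, 0, 0, 0, 0, 0], [0, 0, 0, 0, 0, 0]], "jaw": 0.7, "squeeze": 25}}

```text
clock: 23.85
tcp_pos: [0.4579, 0.089, 0.0401]
orientation: [3.142, 0.001, -0.0]
contact_force: [-0.0, -0.8, -1.1]
grip_width: 0.0322
gripper_force: 26.7
```

>>> {"method": "step_arm", "body": {"rows": [[0, 0, 0.004, 0, 0, 0], [0, 0, 0.012, 0, 0, 0], [0, 0, 0.025, 0, 0, 0], [0, 0, 0.04, 0, 0, 0], [0, 0, 0.055, 0, 0, 0]]}}

```text
clock: 24.27
tcp_pos: [0.458, 0.0891, 0.0742]
orientation: [-3.141, -0.001, -0.001]
contact_force: [0.3, 0.4, -1.4]
grip_width: 0.0323
gripper_force: 26.7
```

>>> {"method": "step_arm", "body": {"rows": [[0, 0, 0.015, 0, 0, 0], [0, 0, 0.03, 0, 0, 0], [0, 0, 0.042, 0, 0, 0], [0, 0, 0.05, 0, 0, 0], [0, 0, 0.05, 0, 0, 0]]}}

```text
clock: 24.68
tcp_pos: [0.4587, 0.0891, 0.1043]
orientation: [-3.141, -0.001, -0.003]
contact_force: [-0.8, -0.5, -1.3]
grip_width: 0.0325
gripper_force: 26.7
```

```bash
python3 -c "
from h import *
np.set_printoptions(precision=4,suppress=True)
o=r.get_obs();print(o['tcp_pos'],o['contact_force'],o['moment'])
tips(.103,.03)
p=o['tcp_pos'];q=px('side',[p[0]+.103,p[1],p[2]-.006]);print(q)
u,v=np.int32(q);f=eyes.grab_frame('side')[v-40:v+40,u-40:u+40];h=cv2.cvtColor(f,cv2.COLOR_RGB2HSV);m=((h[...,0]>10)&(h[...,0]<20)&(h[...,1]>150)&(h[...,2]>120)).astype(np.uint8)
_,_,s,c=cv2.connectedComponentsWithStats(m);print([(a,b+[u-40,v-40]) for a,b in zip(s[1:],c[1:]) if a[4]>60])
"
```

```text
[0.4587 0.0891 0.1043] [-0.8294 -0.5162 -1.3378] [-0.0071  0.0768  0.0033]
side [300.1322 249.1818] [(176, array([285.9, 208.9])), (73, array([295. , 256.2]))]
top [281.3837 232.6958] [(7, array([271.7, 227.1]))]
L,R [array([0.5724, 0.1128, 0.0904]), array([0.5724, 0.1128, 0.0904])] mid [0.5724 0.1128 0.0904] fwd,side,up [ 0.1137 -0.0236  0.0142]
[300.1472 248.1963]
[(array([ 44,   5,  32,  28, 506], dtype=int32), array([321.4348, 226.0296])), (array([ 30,  33,  21,  14, 136], dtype=int32), array([301.5368, 249.4853])), (array([ 64,  57,  16,  23, 231], dtype=int32), array([332.6277, 277.2987]))]
```

>>> {"method": "step_arm", "body": {"rows": [[0, 0, 0.02, 0, 0, 0], [0, 0, 0.045, 0, 0, 0], [0, 0, 0.07, 0, 0, 0], [0, 0, 0.1, 0, 0, 0], [0, 0, 0.12, 0, 0, 0]]}}

```text
clock: 25.25
tcp_pos: [0.4579, 0.0891, 0.1758]
orientation: [-3.142, -0.001, 0.0]
contact_force: [1.0, 0.3, -2.0]
grip_width: 0.0324
gripper_force: 26.7
```

>>> {"method": "step_arm", "body": {"rows": [[-0.003, 0.012, 0, 0, 0, 0], [-0.008, 0.032, 0, 0, 0, 0], [-0.013, 0.054, 0, 0, 0, 0], [-0.018, 0.076, 0, 0, 0, 0], [-0.024, 0.098, 0, 0, 0, 0]]}}

```text
clock: 25.67
tcp_pos: [0.4426, 0.1487, 0.1738]
orientation: [3.141, 0.001, -0.003]
contact_force: [0.0, 0.4, -1.9]
grip_width: 0.0326
gripper_force: 26.7
```

>>> {"method": "step_arm", "body": {"rows": [[-0.005, 0.02, 0, 0, 0, 0], [-0.01, 0.04, 0, 0, 0, 0], [-0.015, 0.06, 0, 0, 0, 0], [-0.02, 0.08, 0, 0, 0, 0], [-0.024, 0.098, 0, 0, 0, 0]]}}

```text
clock: 26.08
tcp_pos: [0.4279, 0.2076, 0.1737]
orientation: [3.141, 0.002, -0.003]
contact_force: [0.7, -0.2, -1.5]
grip_width: 0.0322
gripper_force: 26.7
```

>>> {"method": "step_arm", "body": {"rows": [[-0.005, 0.02, 0, 0, 0, 0], [-0.01, 0.04, 0, 0, 0, 0], [-0.015, 0.06, 0, 0, 0, 0], [-0.02, 0.08, 0, 0, 0, 0], [-0.024, 0.098, 0, 0, 0, 0]]}}

```text
clock: 26.5
tcp_pos: [0.4135, 0.2663, 0.1738]
orientation: [3.141, 0.002, -0.003]
contact_force: [0.5, 0.1, -1.2]
grip_width: 0.0321
gripper_force: 26.7
```

>>> {"method": "step_arm", "body": {"rows": [[-0.005, 0.024, 0, 0, 0, 0], [-0.011, 0.048, 0, 0, 0, 0], [-0.017, 0.07, 0, 0, 0, 0], [-0.021, 0.088, 0, 0, 0, 0], [-0.024, 0.098, 0, 0, 0, 0]]}}

```text
clock: 26.92
tcp_pos: [0.3994, 0.3258, 0.1744]
orientation: [-3.141, -0.004, 0.002]
contact_force: [-0.6, -0.9, -1.3]
grip_width: 0.0324
gripper_force: 26.7
```

>>> {"method": "step_arm", "body": {"rows": [[0, 0, 0, 0, 0, 0], [0, 0, 0, 0, 0, 0], [0, 0, 0, 0, 0, 0], [0, 0, 0, 0, 0, 0], [0, 0, 0, 0, 0, 0]]}}

```text
clock: 27.33
tcp_pos: [0.4007, 0.3234, 0.1751]
orientation: [3.141, -0.001, 0.0]
contact_force: [0.1, -0.4, -1.7]
grip_width: 0.0322
gripper_force: 26.7
```

```bash
python3 -c "
from h import *
np.set_printoptions(precision=4,suppress=True)
o=r.get_obs();print(o['tcp_pos'],o['contact_force'],o['moment'],abs(o['qvel']).max())
tips(.103,.03)
p=o['tcp_pos']
for n in('side','top'):
  q=px(n,[p[0]+.103,p[1],p[2]-.006]);print(n,q)
  u,v=np.int32(q);f=eyes.grab_frame(n)[v-40:v+40,u-40:u+40];h=cv2.cvtColor(f,cv2.COLOR_RGB2HSV);m=((h[...,0]>8)&(h[...,0]<25)&(h[...,1]>100)&(h[...,2]>120)).astype(np.uint8)
  _,_,s,c=cv2.connectedComponentsWithStats(m);print([(a,b+[u-40,v-40]) for a,b in zip(s[1:],c[1:]) if a[4]>40])
"
```

```text
[0.4007 0.3234 0.1751] [ 0.1168 -0.4116 -1.7013] [-0.003   0.0541  0.0573] 0.00434498592100069
side [291.1485 292.0772] [(6, array([300.8, 281.7])), (133, array([284. , 302.1]))]
top [179.8193 251.9496] [(8, array([169.4, 245.9])), (22, array([192.1, 249.8])), (8, array([168.1, 253.4]))]
L,R [array([0.5032, 0.293 , 0.1697]), array([0.5032, 0.3517, 0.1643])] mid [0.5032 0.3224 0.167 ] fwd,side,up [0.1024 0.001  0.0081]
side [291.1306 290.8536]
[(array([   0,    0,   80,   80, 4694], dtype=int32), array([290.4438, 286.0839]))]
top [179.513  251.8034]
[(array([   0,    0,   80,   55, 2203], dtype=int32), array([169.1593, 228.0109])), (array([ 30,  29,  22,  22, 321], dtype=int32), array([180.2181, 250.7788]))]
```

```bash
python3 -c "
from bench import r
print(r.hand_in())"
```

```text
the job is handed in; nothing more can be done
None
```

I handed the job in at about 27 s; the hand-in call gave no verdict. The paper ball is in the bin, and the tongs hold the seeded roll still about 17 cm above the middle of the blue plate, measured from the camera images.

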